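# Close the rolling mill and zero its gap gauge

### The arm

A 6-joint arm with a two-finger parallel gripper is mounted at the origin on the work surface. World frame = base frame: x ahead of the robot, y to its left, z up, the work surface at z = 0. Lengths are in mm, angles in rad, forces in N, time in s.
With the tool pointing down it reaches from about 350 to 875 mm from the base axis. Payload 4.2 kg.
Tool frame: the origin (TCP) lies on the mounting face of the last link; the fingertips stand 173 mm ahead of it and the grasp point (between the pads) lies grip_point_offset ahead of it (grip_point_offset is the distance from the TCP to the grasp point, in mm); z points along the fingers, y is the line along which they close (so a half turn about z gives the same grasp; the last joint's range is limited). The gripper opens to 85 mm and grips with 20 to 120 N. Pads are 22 mm wide; open, the fingers measure 114 mm over their backs; the gripper's body (76 mm by 85 mm) begins 54 mm behind the grasp point. The pads swing forward as they close: fully open they stand 13 mm farther back than shut.
Start: joints at [-1.012, 0.385, 0.008, 0, -1.194, -0.259], TCP at [184.597, -597.096, 404.712] pointing down, gripper open.
Joint ranges: [-3.14, 3.14], [-1.21, 2.06], [-1.07, 1.41], [-3.16, 2.05], [-2.99, -0.16], [-3.1, 3.1]. Speed limits (rad/s): [2.79, 2.79, 3.14, 3.14, 3.14, 3.14].

### API

Orientations are given as a unit quaternion [x, y, z, w].
In Python, from bench import read_state, get_image, job_done, recognise, place_of, grip_point_offset gives the robot as it stands. The module is installed in compiled form; this text tells all that it offers.
- The arm moves only by the tool carry_out, never from a script. Its arguments are lists of equal length, an entry for each row: "slide": the shift along the tool's x, y, z in m, a list of three; "roll": the turn about the tool's z in degrees; "claw": the finger opening in m, from 0 to 0.0854. A call has 1 to 8 rows; each row is the pose to reach, as a shift and turn from the pose commanded when the call began, along the tool's axes at that moment; what a row does not reach only later rows make up. A row lasts 1/8 s, in which the tool goes at most 62.5 mm and 10.7 degrees, less where a joint would pass 70% of its speed; a pose out of reach is approached as far as the arm can. A call with a gripper value outside its range is refused whole. The fingers move at their own pace and stop on an object; the grip force is fixed at half the most. Time passes only in rows, so rows that repeat a pose let the fingers close. It gives the time, the measured TCP pose, the force, the opening and the grip force at its end, in the units of the state.
- read_state(): the state, without advancing time (a new reading comes with each control period).
- get_image(name): name is "scene" or "top" or "wrist"; returns a dict with "img" (480x640x3 uint8, red, green, blue), "z_map" (480x640 float32, mm along the optical axis (not along the pixel's ray), 0 where there is no reading), "mtx" (3x3 intrinsics, pixels), "world_from_camera" (4x4, takes a point from camera to world coordinates); the wrist camera has in their place "T_tool_cam" (4x4, takes a point from camera to tool coordinates, whose origin is the TCP and whose axes are the flange's). Camera axes: x right, y up, looking along -z (the intrinsics and any distortion apply to the point x, -y, -z); pixel columns grow to the right and rows downward; lengths in mm; the calibration is good to about 2 mm. A picture is of the moment at which its call begins: read the wrist's pose just before it.
- job_done(): hands the job in; it is judged then, once.
Trained networks look in a picture, given as the dict that the camera call returned (one of the last four; its "shot" number tells which), for a name from the list of things; names that differ only in an ending like _2 or _b are one class to them, and where a whole thing is asked for, a point or a joint stands for the part that bears it (a point fixed in the world has none). Each returns a list of dicts, best first, with "conf" (0 to 1); they miss things now and then, are a little off and sometimes report something else, mostly with a low value. They report only what shows in the picture. A call takes as long as a camera call.
- recognise(picture, thing): "at" ([column, row] in pixels, amid what is visible of it).
- place_of(picture, thing): "at" ([column, row] in pixels: a listed point, or the origin of a listed thing).
The state is a dict: "clock": time; "joints": joint angles; "joint_vel": joint speeds; "joint_efforts": joint torques, N m; "position": TCP position; "ee_rot": TCP orientation; "contact_force": force on the tool from outside, world axes, zero at the start; "wrist_torque": the same for the moment, N m; "gripper_width": finger opening in mm; "grasp_force": force on a finger pad.
Only numpy, scipy, OpenCV 4.12 (cv2) and the standard library are available. Lean on these libraries where they do the work, as an engineer would, in place of code of your own. Each camera call takes 0.05 s, during which the arm holds its last target. There are 200 camera calls.

### The job

Wind the rolling mill's crank clockwise until the rolls are fully closed and the crank comes up against its stop. Then turn the bezel of the round gap gauge until its red zero mark stands right at the tip of the black hand, leaving the crank closed. Leave the loose things around and on the mill where they are.

Things in the scene. Friction and masses are not known exactly. Their poses are not given: they have to be found in the camera images.
- mill: green bench rolling mill, fixed to the bench: base plate 200 x 300 mm and 22 mm thick, two side housings, and a flat bridge on top, 125 mm (x) by 290 mm (y), its top face 175 mm above the bench. Origin on the bench 25 mm behind the centre of the base plate, under the middle of the bridge; x points to the mill's back, y to its left where the crank is, z up
- crank (a joint): turn of the steel crank on the left of the bridge about its vertical axis, in rad; grows as it is wound clockwise seen from above, closing the rolls; starts anywhere between 2 and 7.5; the stop with the rolls closed is at 14.5. It stays where it is left. The gauge's hand turns half a turn clockwise for each turn of the crank
- crank_axis (a point): point on the crank's vertical turning axis, at the height of the middle of its handle (52 mm above the bridge)
- crank_handle (a point): middle of the crank's upright orange handle, a freely spinning grip 16 to 18 mm in diameter and 48 mm tall (bottom 26 mm, top 74 mm above the bridge), 50 mm from the crank's axis; the crank's arm lies below it, up to 23 mm above the bridge
- gauge_centre (a point): on the vertical axis of the round gap gauge at the right of the bridge, 32 mm above the bridge, at mid-height of its steel bezel: 66 mm in diameter, 20 mm tall (22 to 42 mm above the bridge), over a 54 mm case. The bezel and the pale dial face on it turn together, endlessly both ways, with some friction, and stay where left. The gauge sits at a different yaw each time
- bezel_zero (a point): red zero mark on the dial face, 25 mm from the gauge's axis; it turns with the bezel and is the only red mark (a red stripe runs on down the bezel's rim)
- pointer_tip (a point): tip of the gauge's thin black hand, 25 mm from the gauge's axis; the broad stub on the other side of the brass hub is its tail. It moves only with the crank
- disc: loose silver disc 24 mm in diameter, 4 mm thick, lying on the mill's bridge between crank and gauge; bystander, origin under its centre
- pearl_ring: loose brass finger ring with a pearl, 26 mm across, lying on the front of the mill's base plate; bystander, origin under its centre
- pliers: pliers with orange handles, 175 mm long, lying on the bench to the left; bystander, origin at the joint
- file: flat file with a wooden handle, 240 mm long, lying on the bench to the right; bystander, origin under its middle
- flux_jar: jar 52 mm in diameter and 65 mm tall on the bench to the left; bystander, origin under its centre
- bench_block: steel block 75 x 75 x 22 mm on the bench to the left; bystander, origin under its centre
- screw_block: wooden block 110 x 60 x 28 mm with screws in it, on the bench to the right; bystander, origin under its centre

How it is judged (in metres and radians):
On the way, in this order (a step that is already met when the one before it is completed fails the run):
1. the crank is wound clockwise to its stop, the rolls closed (value of joint crank above 14.35 rad), for 0.2 s.
2. with the crank still closed, the bezel's red zero mark is brought to the tip of the hand (horizontal distance between bezel_zero and pointer_tip below 0.0025 m and value of joint crank above 14.3 rad), for 0.2 s.
At the end, for the whole second after the job is handed in: the crank stands at its stop (within 0.2 rad) and the red zero mark is within 2.5 mm of the tip of the gauge's hand (about 6 degrees), at rest (all of step 2); the robot touches nothing.
It fails at once if a bystander is shifted by more than 30 mm (distance of any of disc, pearl_ring, pliers, file, flux_jar, bench_block, screw_block from where it was at the start of the episode above 0.03 m).
It also fails if it takes over 69 s, if anything falls off the work surface, if the arm or the gripper's body presses on something with over 40 N, if the wrist force passes 120 N, or if a joint passes its speed limit or range.

## Working session

There is one attempt and no reset: what is moved stays moved. The work goes in short steps, Python scripts to look and compute and a tool call to move; the robot and the scene stay as the last step left them, time stands still between calls to the robot, and variables do not carry over. Pictures are saved under pics/ and viewed, at most 10 in all, crops included, and the job is handed in when it is done.

Besides the shell and the picture viewer there is one more tool, called after "Call:" as name([rows], argument=value, ...), one row to a line, values as JSON. carry_out: Moves the arm, as the interface text tells. Its arguments: {"type":"object","properties":{"slide":{"type":"array"},"roll":{"type":"array"},"claw":{"type":"array"}},"required":["slide","roll","claw"]}

```bash
mkdir -p pics
cat > h.py <<'E'
import numpy as np, cv2
from scipy.spatial.transform import Rotation as R
from bench import *
def cam(name):
    s=read_state(); p=get_image(name)
    if 'world_from_camera' in p: T=np.array(p['world_from_camera'])
    else:
        W=np.eye(4);W[:3,:3]=R.from_quat(s['ee_rot']).as_matrix();W[:3,3]=s['position']
        T=W@np.array(p['T_tool_cam'])
    return p,T
def ray(p,T,uv):
    K=np.array(p['mtx']);x=(uv[0]-K[0,2])/K[0,0];y=(uv[1]-K[1,2])/K[1,1]
    return T[:3,3],T[:3,:3]@np.array([x,-y,-1.])
def atz(p,T,uv,z):
    o,d=ray(p,T,uv);return o+d*(z-o[2])/d[2]
def depth(p,T,uv):
    o,d=ray(p,T,uv);z=p['z_map'][int(round(uv[1])),int(round(uv[0]))];return o+d*z
def pix(p,T,P):
    c=np.linalg.inv(T)@np.append(P,1);K=np.array(p['mtx']);return K[0,0]*c[0]/-c[2]+K[0,2],K[1,1]*c[1]/c[2]*1+K[1,2]
def save(img,n): cv2.imwrite('pics/'+n,cv2.cvtColor(img,cv2.COLOR_RGB2BGR))
H={'mill':0,'crank_axis':227,'crank_handle':227,'gauge_centre':207,'bezel_zero':217,'pointer_tip':217,'disc':175}
E
python3 - <<'E'
from h import *
np.set_printoptions(precision=1,suppress=True)
s=read_state();print(s['position'],s['ee_rot'],grip_point_offset if not callable(grip_point_offset) else grip_point_offset(), s['gripper_width'])
for n in ('top','scene'):
    p,T=cam(n);save(p['img'],n+'0.png')
    print(n,[k for k in p],T[:3,3])
    for t,z in H.items():
        r=place_of(p,t)
        for q in r[:2]: print(t,q['conf'],np.array(q['at']),atz(p,T,q['at'],z),depth(p,T,q['at']))
E
```

```text
[ 184.6 -596.9  403.6] [-0.1  1.   0.  -0. ] 154.70000000000002 85.59555876347815
top ['img', 'z_map', 'mtx', 'world_from_camera', 'shot'] [ 418.1   14.2 1225.5]
mill 0.59 [149.7 232.9] [571.8 514.8   0. ] [565.6 494.6  49.5]
crank_axis 0.58 [342.5 222.4] [559.8 -14.3 227. ] [563.8 -15.2 198.7]
crank_handle 0.38 [325.9 206. ] [597.8  22.4 227. ] [593.5  22.2 250.8]
gauge_centre 0.66 [413.8 231. ] [ 540.  -176.9  207. ] [ 538.8 -174.9  217.5]
bezel_zero 0.89 [404.1 220.3] [ 563.6 -154.   217. ] [ 565.2 -155.9  205.7]
pointer_tip 0.56 [376.7 234.2] [533.  -91.3 217. ] [537.7 -95.6 175.7]
pointer_tip 0.46 [421.2 239.2] [ 520. -191.  217.] [ 519.8 -190.6  218.7]
disc 0.49 [378.3 234.6] [536.7 -99.4 175. ] [535.6 -98.3 185.1]
scene ['img', 'z_map', 'mtx', 'world_from_camera', 'shot'] [1121.2  515.7 1250.3]
mill 0.72 [204.6 214.2] [ 623.2 -435.8    0. ] [ 626.8 -428.9    9. ]
mill 0.68 [291.  253.8] [544.5 -93.    0. ] [624.6  -8.5 173.7]
crank_axis 0.45 [305.3 229.1] [561.3  -9.5 227. ] [534.1 -35.  177.3]
crank_handle 0.54 [311.7 246. ] [592.7  42.5 227. ] [563.7  16.5 170.7]
gauge_centre 0.69 [268.8 201.6] [ 546.3 -171.2  207. ] [ 554.6 -161.2  222.2]
gauge_centre 0.46 [308.9 239.8] [571.7  13.2 207. ] [594.1  33.7 249.6]
bezel_zero 0.71 [269.4 201.5] [ 550.3 -163.5  217. ] [ 553.3 -160.   222.3]
disc 0.38 [290.6 218.2] [531.7 -97.  175. ] [531.5 -97.1 174.8]
```

Run:
```python
from h import *
p,T=cam('top');a=cv2.resize(p['img'][160:310,280:480],(800,600),interpolation=cv2.INTER_CUBIC);save(a,'a.png')
w,T=cam('wrist');print(np.round(w['T_tool_cam'],2),w['mtx']);print(R.from_quat(read_state()['ee_rot']).as_matrix().round(3))
```

```text
[[-0.000e+00  9.500e-01  3.200e-01  8.236e+01]
 [ 1.000e+00  0.000e+00  0.000e+00 -2.000e-02]
 [ 0.000e+00  3.200e-01 -9.500e-01  3.180e+01]
 [ 0.000e+00  0.000e+00  0.000e+00  1.000e+00]] [[374.08733824   0.         318.63810183]
 [  0.         374.08733824 240.90919553]
 [  0.           0.           1.        ]]
[[-0.955 -0.295  0.   ]
 [-0.295  0.955 -0.   ]
 [-0.    -0.    -1.   ]]
```

View pics/a.png

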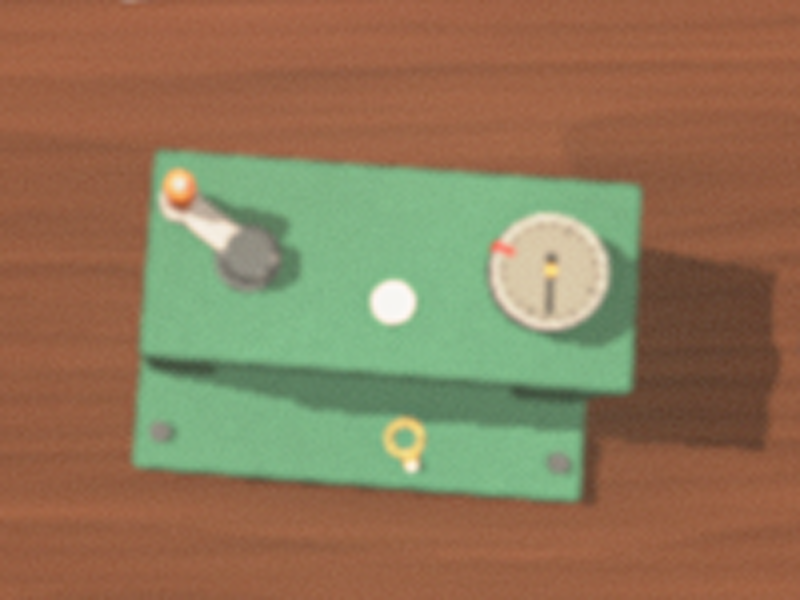

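Call:
carry_out([
  [0, 0, -0.06],
  [-0.526, 0.399, -0.06],
  [-0.526, 0.399, -0.06],
  [-0.526, 0.399, -0.06],
  [-0.526, 0.399, -0.06],
  [-0.526, 0.399, -0.06],
  [-0.526, 0.399, -0.06],
  [-0.526, 0.399, -0.06],
], roll=[0, 8, 17.2, 17.2, 17.2, 17.2, 17.2, 17.2], claw=[0.085, 0.085, 0.085, 0.085, 0.085, 0.085, 0.085, 0.085])

```text
clock: 1.9
position: [440.2, -239.7, 465.2]
ee_rot: [0.0, 1.0, -0.0, 0.001]
contact_force: [0.9, -0.9, 0.0]
gripper_width: 85.3
grasp_force: 0.0
```

Run:
```python
from h import *
s=read_state();print(s['clock'],s['position'],s['ee_rot'],s['joints'])
```

```text
1.9 [ 440.22610606 -239.67441348  465.16979553] [ 9.73473265e-05  9.99999842e-01 -1.70508873e-04  5.26802669e-04] [-1.74048160e-01  1.31467976e-01 -1.84777631e-01  1.61587047e-04
 -1.25345400e+00 -1.39699320e+00]
```

Call:
carry_out([
  [-0.13, 0.18, 0],
  [-0.13, 0.18, 0],
  [-0.13, 0.18, 0],
  [-0.13, 0.18, 0],
  [-0.13, 0.18, 0],
], roll=[0, 0, 0, 0, 0], claw=[0.085, 0.085, 0.085, 0.085, 0.085])

```text
clock: 2.52
position: [570.8, -59.5, 464.0]
ee_rot: [-0.001, 1.0, 0.0, -0.0]
contact_force: [-1.2, -0.5, -0.5]
gripper_width: 85.0
grasp_force: 0.0
```

Run:
```python
from h import *
np.set_printoptions(precision=1,suppress=True)
p,T=cam('wrist');save(p['img'],'w1.png');print(read_state()['position'])
for t,z in H.items():
  if t!='mill':
    for f in (place_of,):
      for q in f(p,t)[:2]: print(t,q['conf'],np.array(q['at']),atz(p,T,q['at'],z),depth(p,T,q['at']))
```

```text
[570.  -60.7 464.3]
crank_handle 0.79 [461.3 295.1] [593.   27.5 227. ] [587.2  22.7 238.3]
gauge_centre 0.69 [127.2 214.1] [ 547.8 -178.4  207. ] [ 545.2 -173.1  217. ]
bezel_zero 0.87 [154.  236.7] [ 559.3 -159.2  217. ] [ 559.2 -159.1  217.3]
bezel_zero 0.66 [126.9 214.1] [ 545.2 -173.3  217. ] [ 545.2 -173.3  217. ]
pointer_tip 0.88 [109.  176.6] [ 523. -180.  217.] [ 522.5 -178.3  219.9]
pointer_tip 0.59 [124.6 214.9] [ 545.7 -174.8  217. ] [ 546.1 -175.6  215.5]
disc 0.68 [267.1 186.3] [536.2 -95.2 175. ] [535.6 -94.8 178.3]
```

View pics/w1.png

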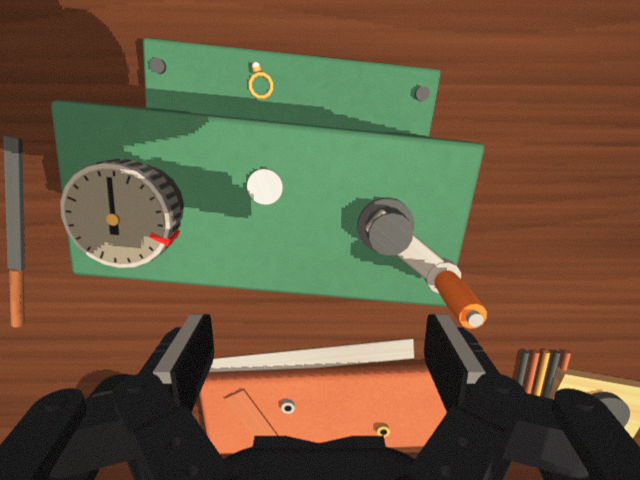

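Run:
```python
from h import *
np.set_printoptions(precision=1,suppress=True)
p,T=cam('wrist')
for n,uv,z in (('handle top',(475,320),249),('handle bot',(446,277),201),('hub top',(389,232),0),('hub base',(382,218),0),('brass',(112,219),0),('dial',(122,214),0),('bridge',(320,240),0)):
    d=depth(p,T,uv); print(n,d,atz(p,T,uv,z or d[2]))
# hub top: blob of points by height within 25mm of the hub
K=p['mtx'];v,u=np.mgrid[:480,:640];z=p['z_map'];X=np.stack([(u-K[0,2])/K[0,0]*z,-(v-K[1,2])/K[1,1]*z,-z],-1)@T[:3,:3].T+T[:3,3]
for n,c,r,lo,hi in (('hub',(560,-14),22,192,240),('handle',(595,25),20,205,252),('gauge',(544,-175),40,208,225)):
    m=(np.hypot(X[...,0]-c[0],X[...,1]-c[1])<r)&(X[...,2]>lo)&(X[...,2]<hi)&(z>0)
    q=X[m];print(n,m.sum(),q.mean(0),q.min(0),q.max(0),np.percentile(q[:,2],[5,50,95]))
    if n=='handle': 
        t=q[q[:,2]>245];print(len(t),t.mean(0),t.min(0),t.max(0))
    if n=='gauge':
        (cx,cy),rr=cv2.minEnclosingCircle(q[:,:2].astype(np.float32));print(cx,cy,rr)
```

```text
handle top [594.8  23.6 252.4] [596.8  25.2 249. ]
handle bot [589.5  21.6 207.1] [592.2  23.9 201. ]
hub top [561.  -16.1 198.2] [561.  -16.1 198.2]
hub base [552.  -20.8 196. ] [552.  -20.8 196. ]
brass [ 546.8 -186.9  215.9] [ 546.8 -186.9  215.9]
dial [ 543.5 -179.8  216.8] [ 543.5 -179.8  216.8]
bridge [574.8 -61.5 173.5] [574.8 -61.5 173.5]
hub 1718 [563.1 -12.  197.5] [548.1 -28.4 192. ] [579.7   6.3 200.5] [195.  197.8 198.9]
handle 1544 [591.3  23.5 234.7] [585.7  17.6 205.1] [603.1  34.6 252. ] [209.7 237.6 251.2]
539 [593.4  25.4 248.4] [586.9  18.6 245. ] [603.1  34.6 252. ]
gauge 9298 [ 545.4 -179.   216.3] [ 514.5 -214.5  208. ] [ 580.9 -148.   221.4] [213.3 216.5 218.1]
547.750732421875 -180.9107666015625 33.712284088134766
```

Call:
carry_out([
  [-0.024, 0.086, 0],
  [-0.024, 0.086, 0],
  [-0.024, 0.086, 0.05],
  [-0.024, 0.086, 0.084],
  [-0.024, 0.086, 0.084],
  [-0.024, 0.086, 0.084],
  [-0.024, 0.086, 0.084],
  [-0.024, 0.086, 0.084],
], roll=[0, 0, 0, 0, 0, 0, 0, 0], claw=[0.085, 0.085, 0.085, 0.085, 0.04, 0.03, 0.03, 0.03])

```text
clock: 3.92
position: [593.8, 24.3, 382.1]
ee_rot: [0.0, 1.0, 0.0, 0.001]
contact_force: [0.2, -0.4, 1.1]
gripper_width: 30.0
grasp_force: 0.0
```

Run:
```python
from h import *
np.set_printoptions(precision=1,suppress=True)
p,T=cam('wrist');save(p['img'],'w2.png');print(read_state()['position'],read_state()['gripper_width'])
```

```text
[593.7  24.3 381.8] 30.393281254310285
```

View pics/w2.png

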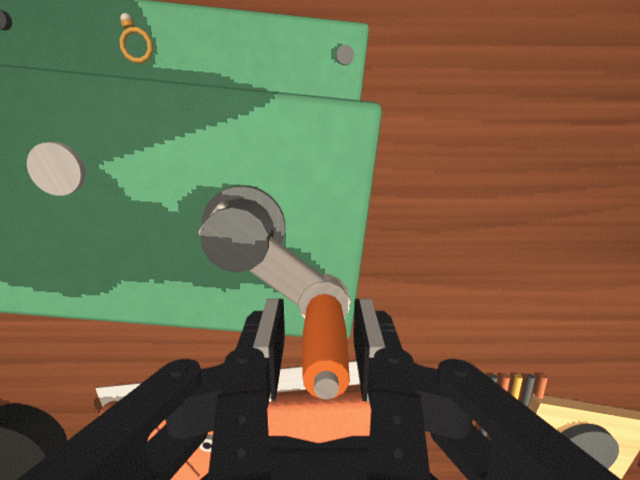

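Call:
carry_out([
  [0, 0.001, 0],
  [0, 0.001, 0],
  [0, 0.001, 0],
], roll=[0, 0, 0], claw=[0.01, 0.01, 0.01])

```text
clock: 4.35
position: [593.8, 25.5, 381.6]
ee_rot: [0.0, 1.0, 0.0, 0.001]
contact_force: [-0.0, 0.1, 3.1]
gripper_width: 15.9
grasp_force: 58.7
```

Run:
```python
from h import *
np.set_printoptions(precision=1,suppress=True)
s=read_state();print(s['position'],s['gripper_width'],s['grasp_force'],s['contact_force'])
p,T=cam('wrist')
for uv in ((236,237),(325,383)): d=depth(p,T,uv);print(d,atz(p,T,uv,198),atz(p,T,uv,250))
for t in ('crank_axis','crank_handle'):
  for q in place_of(p,t)[:2]: print(t,q['conf'],atz(p,T,q['at'],227))
c=np.array([561,-13.]);hd=s['position'][:2]+0;v=hd-c;a=np.arctan2(v[1],v[0]);r=np.hypot(*v);print(np.degrees(a),r)
```

```text
[593.8  25.5 381.6] 15.915974930271828 58.720077238976955 [-0.   0.1  3.1]
[561.6  -9.5 198.6] [561.8  -9.7 198. ] [544.6   2.5 250. ]
[593.1  27.7 251.6] [637.7  28.7 198. ] [594.4  27.7 250. ]
crank_axis 0.9 [563.9 -12.  227. ]
crank_handle 0.74 [595.7  26.1 227. ]
49.52852544225645 50.60217475740537
```

```bash
cat >> h.py <<'E'
def arc(c,angs,r=50.):
    P=read_state()['position'][:2]
    for a in angs:
        x=c[0]+r*np.cos(np.radians(a))-P[0];y=c[1]+r*np.sin(np.radians(a))-P[1]
        print('[%.4f,%.4f,0],'%(-x/1000,y/1000),end=' ')
    print()
E
python3 -c "
from h import *
arc((560.7,-11.8),48.2-15*np.arange(1,6))"
```

```text
[-0.0087,-0.0099,0], [-0.0143,-0.0217,0], [-0.0168,-0.0345,0], [-0.0158,-0.0475,0], [-0.0115,-0.0598,0],
```

Call:
carry_out([
  [-0.0087, -0.0099, 0],
  [-0.0143, -0.0217, 0],
  [-0.0168, -0.0345, 0],
  [-0.0158, -0.0475, 0],
  [-0.0115, -0.0598, 0],
  [-0.0115, -0.0598, 0],
], roll=[0, 0, 0, 0, 0, 0], claw=[0.01, 0.01, 0.01, 0.01, 0.01, 0.01])

```text
clock: 5.25
position: [605.1, -35.7, 381.5]
ee_rot: [0.001, 1.0, -0.0, 0.0]
contact_force: [-1.9, -0.6, 6.6]
gripper_width: 15.5
grasp_force: 59.1
```

Run:
```python
from h import *
s=read_state();print(s['position'],s['gripper_width'],s['contact_force'],s['wrist_torque'])
```

```text
[605.07270578 -35.72744814 381.50916093] 15.533237623237639 [-1.92565818 -0.60621582  6.57977995] [-0.01123181  0.42313295 -0.07378177]
```

```bash
cat >> h.py <<'E'
def arc2(a0,step,n,r=50.):
    for k in range(1,n+1):
        a=np.radians(a0-step*k);b=np.radians(a0)
        print('[%.4f,%.4f,0],'%(-r*(np.cos(a)-np.cos(b))/1000,r*(np.sin(a)-np.sin(b))/1000),end=' ')
    print()
E
python3 -c "
from h import *
arc2(-26.8,24,8);arc2(-26.8-192,15,8);arc2(-26.8-192-120,10,8)"
```

```text
[0.0130,-0.0162,0], [0.0315,-0.0257,0], [0.0523,-0.0269,0], [0.0717,-0.0195,0], [0.0865,-0.0048,0], [0.0940,0.0145,0], [0.0930,0.0353,0], [0.0836,0.0539,0], 
[-0.0094,0.0090,0], [-0.0209,0.0153,0], [-0.0336,0.0184,0], [-0.0466,0.0181,0], [-0.0591,0.0144,0], [-0.0703,0.0076,0], [-0.0793,-0.0018,0], [-0.0856,-0.0132,0], 
[-0.0024,-0.0084,0], [-0.0034,-0.0170,0], [-0.0028,-0.0257,0], [-0.0007,-0.0342,0], [0.0028,-0.0422,0], [0.0076,-0.0494,0], [0.0137,-0.0557,0], [0.0207,-0.0608,0],
```

Call:
carry_out([
  [0.013, -0.0162, 0],
  [0.0315, -0.0257, 0],
  [0.0523, -0.0269, 0],
  [0.0717, -0.0195, 0],
  [0.0865, -0.0048, 0],
  [0.094, 0.0145, 0],
  [0.093, 0.0353, 0],
  [0.0836, 0.0539, 0],
], roll=[0, 0, 0, 0, 0, 0, 0, 0], claw=[0.01, 0.01, 0.01, 0.01, 0.01, 0.01, 0.01, 0.01])

```text
clock: 6.25
position: [521.6, 19.8, 381.5]
ee_rot: [-0.0, 1.0, -0.001, 0.0]
contact_force: [7.9, -8.2, 1.5]
gripper_width: 15.7
grasp_force: 59.2
```

Call:
carry_out([
  [-0.0094, 0.009, 0],
  [-0.0209, 0.0153, 0],
  [-0.0336, 0.0184, 0],
  [-0.0466, 0.0181, 0],
  [-0.0591, 0.0144, 0],
  [-0.0703, 0.0076, 0],
  [-0.0793, -0.0018, 0],
  [-0.0856, -0.0132, 0],
], roll=[0, 0, 0, 0, 0, 0, 0, 0], claw=[0.01, 0.01, 0.01, 0.01, 0.01, 0.01, 0.01, 0.01])

```text
clock: 7.25
position: [607.5, 6.8, 381.5]
ee_rot: [-0.0, 1.0, 0.0, -0.0]
contact_force: [-2.0, 1.6, 8.7]
gripper_width: 15.5
grasp_force: 60.2
```

Run:
```python
from h import *
np.set_printoptions(precision=1,suppress=True)
s=read_state();print(s['position'],s['gripper_width'],s['contact_force'],s['wrist_torque'])
p,T=cam('top')
for t in ('pointer_tip','bezel_zero','gauge_centre'):
  for q in place_of(p,t)[:2]: print(t,q['conf'],atz(p,T,q['at'],217))
a=cv2.resize(p['img'][160:310,280:480],(800,600),interpolation=cv2.INTER_CUBIC);save(a,'b.png')
```

```text
[607.5   6.8 381.5] 15.547570222300816 [-2.   1.6  8.7] [0.4 0.8 0.1]
pointer_tip 0.54 [ 573.4 -193.9  217. ]
bezel_zero 0.59 [ 559.4 -160.2  217. ]
gauge_centre 0.97 [ 548.4 -175.2  217. ]
```

View pics/b.png

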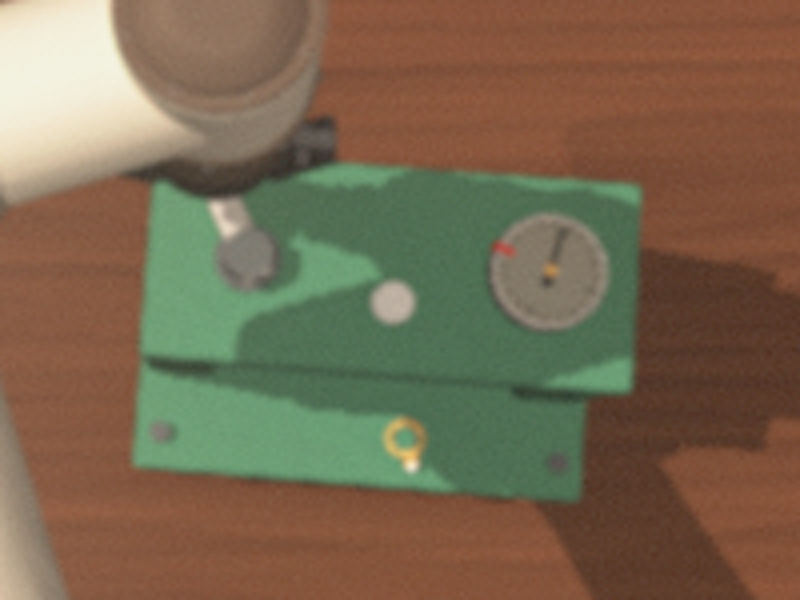

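```bash
python3 -c "
from h import *
a=21.2
for k in range(22): print(round(a-15*k,1),end=' '); arc2(a-15*k,7.5,2)"
```

```text
21.2 [-0.0020,-0.0062,0], [-0.0031,-0.0127,0], 
6.2 [-0.0003,-0.0065,0], [0.0003,-0.0130,0], 
-8.8 [0.0014,-0.0064,0], [0.0037,-0.0125,0], 
-23.8 [0.0030,-0.0058,0], [0.0068,-0.0112,0], 
-38.8 [0.0044,-0.0048,0], [0.0094,-0.0090,0], 
-53.8 [0.0055,-0.0035,0], [0.0114,-0.0063,0], 
-68.8 [0.0062,-0.0020,0], [0.0127,-0.0031,0], 
-83.8 [0.0065,-0.0003,0], [0.0130,0.0003,0], 
-98.8 [0.0064,0.0014,0], [0.0125,0.0037,0], 
-113.8 [0.0058,0.0030,0], [0.0112,0.0068,0], 
-128.8 [0.0048,0.0044,0], [0.0090,0.0094,0], 
-143.8 [0.0035,0.0055,0], [0.0063,0.0114,0], 
-158.8 [0.0020,0.0062,0], [0.0031,0.0127,0], 
-173.8 [0.0003,0.0065,0], [-0.0003,0.0130,0], 
-188.8 [-0.0014,0.0064,0], [-0.0037,0.0125,0], 
-203.8 [-0.0030,0.0058,0], [-0.0068,0.0112,0], 
-218.8 [-0.0044,0.0048,0], [-0.0094,0.0090,0], 
-233.8 [-0.0055,0.0035,0], [-0.0114,0.0063,0], 
-248.8 [-0.0062,0.0020,0], [-0.0127,0.0031,0], 
-263.8 [-0.0065,0.0003,0], [-0.0130,-0.0003,0], 
-278.8 [-0.0064,-0.0014,0], [-0.0125,-0.0037,0], 
-293.8 [-0.0058,-0.0030,0], [-0.0112,-0.0068,0],
```

Call:
carry_out([
  [-0.002, -0.0063, 0],
  [-0.0031, -0.0127, 0],
], roll=[0, 0], claw=[0.01, 0.01])

```text
clock: 7.7
position: [610.6, -5.8, 381.5]
ee_rot: [-0.0, 1.0, 0.0, 0.0]
contact_force: [-0.2, 1.1, 6.9]
gripper_width: 15.7
grasp_force: 60.0
```

Call:
carry_out([
  [-0.0003, -0.0065, 0],
  [0.0003, -0.013, 0],
], roll=[0, 0], claw=[0.01, 0.01])

```text
clock: 7.95
position: [610.4, -18.7, 381.5]
ee_rot: [-0.0, 1.0, 0.0, 0.001]
contact_force: [0.3, 2.2, 7.5]
gripper_width: 15.8
grasp_force: 60.0
```

Call:
carry_out([
  [0.0014, -0.0064, 0],
  [0.0037, -0.0125, 0],
], roll=[0, 0], claw=[0.01, 0.01])

```text
clock: 8.2
position: [606.9, -31.3, 381.5]
ee_rot: [-0.0, 1.0, 0.0, 0.001]
contact_force: [0.8, 1.7, 6.3]
gripper_width: 15.9
grasp_force: 60.0
```

Call:
carry_out([
  [0.003, -0.0058, 0],
  [0.0068, -0.0112, 0],
], roll=[0, 0], claw=[0.01, 0.01])

```text
clock: 8.45
position: [600.2, -42.6, 381.5]
ee_rot: [-0.0, 1.0, 0.0, 0.001]
contact_force: [0.8, 0.4, 5.9]
gripper_width: 15.9
grasp_force: 59.9
```

Call:
carry_out([
  [0.0044, -0.0048, 0],
  [0.0094, -0.009, 0],
], roll=[0, 0], claw=[0.01, 0.01])

```text
clock: 8.7
position: [590.9, -51.7, 381.5]
ee_rot: [-0.0, 1.0, 0.0, 0.002]
contact_force: [1.2, 0.0, 6.0]
gripper_width: 15.9
grasp_force: 59.9
```

Call:
carry_out([
  [0.0055, -0.0035, 0],
  [0.0114, -0.0063, 0],
], roll=[0, 0], claw=[0.01, 0.01])

```text
clock: 8.95
position: [579.5, -58.2, 381.5]
ee_rot: [-0.0, 1.0, -0.0, 0.002]
contact_force: [1.9, -1.1, 6.2]
gripper_width: 15.8
grasp_force: 59.9
```

Call:
carry_out([
  [0.0062, -0.002, 0],
  [0.0127, -0.0031, 0],
], roll=[0, 0], claw=[0.01, 0.01])

```text
clock: 9.2
position: [566.7, -61.5, 381.5]
ee_rot: [-0.0, 1.0, -0.0, 0.001]
contact_force: [1.6, -1.7, 6.7]
gripper_width: 15.7
grasp_force: 59.9
```

Call:
carry_out([
  [0.0065, -0.0003, 0],
  [0.013, 0.0003, 0],
], roll=[0, 0], claw=[0.01, 0.01])

```text
clock: 9.45
position: [553.5, -61.3, 381.5]
ee_rot: [0.0, 1.0, -0.001, 0.001]
contact_force: [0.4, -2.5, 6.8]
gripper_width: 16.0
grasp_force: 59.9
```

Call:
carry_out([
  [0.0064, 0.0014, 0],
  [0.0125, 0.0037, 0],
], roll=[0, 0], claw=[0.01, 0.01])

```text
clock: 9.7
position: [540.8, -57.6, 381.5]
ee_rot: [0.0, 1.0, -0.001, 0.001]
contact_force: [0.8, -1.5, 6.8]
gripper_width: 16.0
grasp_force: 59.9
```

Call:
carry_out([
  [0.0058, 0.003, 0],
  [0.0112, 0.0068, 0],
], roll=[0, 0], claw=[0.01, 0.01])

```text
clock: 9.95
position: [534.6, -53.9, 381.9]
ee_rot: [-0.001, 1.0, -0.005, 0.01]
contact_force: [34.1, -38.6, -18.5]
gripper_width: 15.9
grasp_force: 58.8
```

Call:
carry_out([
  [-0.0035, -0.002, 0],
  [-0.0035, -0.002, 0],
  [-0.0035, -0.002, 0],
  [-0.0035, -0.002, 0],
], roll=[0, 0, 0, 0], claw=[0.01, 0.01, 0.01, 0.01])

```text
clock: 10.45
position: [536.5, -55.2, 381.7]
ee_rot: [0.0, 1.0, -0.003, 0.006]
contact_force: [16.9, -18.5, -3.8]
gripper_width: 16.0
grasp_force: 60.4
```

Call:
carry_out([
  [-0.001, -0.0005, 0],
  [-0.001, -0.0005, 0],
  [-0.001, -0.0005, 0],
  [-0.001, -0.0005, 0],
  [-0.001, -0.0005, -0.05],
  [-0.001, -0.0005, -0.09],
  [-0.011, -0.06, -0.09],
  [-0.011, -0.122, -0.09],
], roll=[0, 0, 0, 0, 0, 0, 0, 0], claw=[0.04, 0.085, 0.085, 0.085, 0.085, 0.085, 0.085, 0.085])

```text
clock: 11.45
position: [544.0, -174.9, 471.5]
ee_rot: [-0.001, 1.0, 0.0, 0.001]
contact_force: [0.4, 0.9, -0.6]
gripper_width: 84.8
grasp_force: 0.0
```

Run:
```python
from h import *
np.set_printoptions(precision=1,suppress=True)
p,T=cam('wrist');save(p['img'],'w3.png');s=read_state();print(s['position'],s['joints'][5])
for t,z in H.items():
  if t!='mill':
      for q in place_of(p,t)[:2]: print(t,q['conf'],np.array(q['at']),atz(p,T,q['at'],z),depth(p,T,q['at']))
```

```text
[ 543.3 -181.   470.7] -1.5374533920764182
crank_axis 0.89 [578.6 284.4] [563.2 -12.1 227. ] [588.5  28.4 174.1]
crank_handle 0.84 [512.6 251.7] [541.4 -57.1 227. ] [536.7 -64.1 239.6]
gauge_centre 0.67 [312.2 246.9] [ 545.8 -179.1  207. ] [ 542.3 -178.9  216.8]
bezel_zero 0.71 [344.  270.9] [ 558.7 -158.4  217. ] [ 558.6 -158.4  217.1]
disc 0.66 [424.9 219.2] [535.6 -96.9 175. ] [534.8 -97.8 178. ]
```

View pics/w3.png

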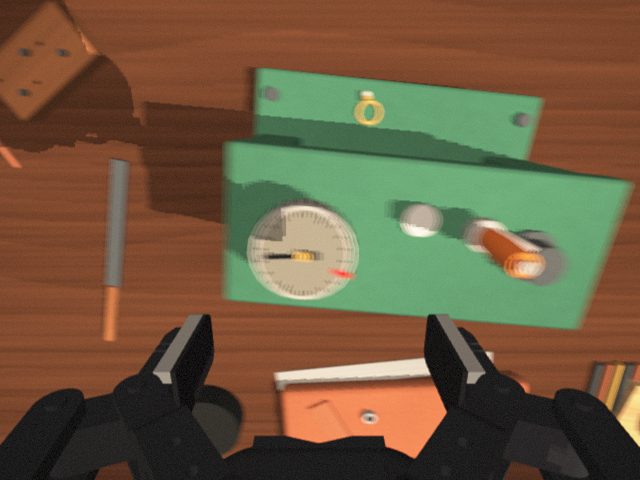

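Run:
```python
from h import *
np.set_printoptions(precision=1,suppress=True)
p,T=cam('wrist');s=read_state();print(s['position'])
for t,z in (('gauge_centre',207),('bezel_zero',217),('pointer_tip',217),('crank_axis',227),('crank_handle',227)):
      for q in place_of(p,t)[:2]: print(t,q['conf'],np.array(q['at']),atz(p,T,q['at'],z))
# rectify dial plane z=217: 8 px/mm, rows=-x, cols=-y  (top view)
c=np.array([545,-179.]);S=6;n=480
g=np.mgrid[:n,:n].astype(float);X=c[0]-(g[0]-n/2)/S;Y=c[1]-(g[1]-n/2)/S
K=p['mtx'];Q=(np.stack([X,Y,np.full_like(X,217)],-1)-T[:3,3])@T[:3,:3]
u=(K[0,0]*Q[...,0]/-Q[...,2]+K[0,2]).astype(np.float32);v=(K[1,1]*-Q[...,1]/-Q[...,2]+K[1,2]).astype(np.float32)
r=cv2.remap(p['img'],u,v,cv2.INTER_CUBIC);save(r,'d1.png')
```

```text
[ 543.7 -173.6  470.9]
gauge_centre 0.73 [308.7 252.5] [ 548.7 -180.2  207. ]
gauge_centre 0.25 [424.7 223.2] [ 528.5 -105.3  207. ]
bezel_zero 0.73 [117.4 249.1] [ 542.6 -300.8  217. ]
bezel_zero 0.72 [342. 273.] [ 559.  -158.5  217. ]
pointer_tip 0.57 [269.3 259.8] [ 549.9 -205.1  217. ]
crank_handle 0.61 [508.8 251.1] [540.2 -58.7 227. ]
crank_handle 0.61 [269.8 259.4] [ 545.6 -203.4  227. ]
```

View pics/d1.png

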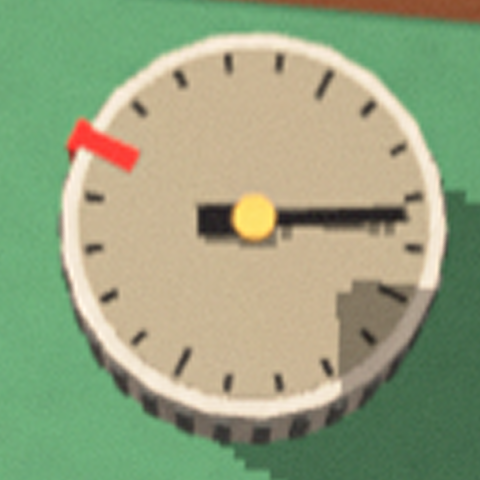

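Call:
carry_out([
  [-0.004, -0.0073, 0],
  [-0.004, -0.0073, 0],
  [-0.004, -0.0073, 0],
  [-0.004, -0.0073, 0],
  [-0.004, -0.0073, 0],
  [-0.004, -0.0073, 0],
  [-0.004, -0.0073, 0],
  [-0.004, -0.0073, 0],
], roll=[-10.7, -21.4, -32, -42.7, -53.4, -64, -74.7, -85], claw=[0.085, 0.085, 0.085, 0.085, 0.085, 0.085, 0.085, 0.085])

```text
clock: 13.1
position: [547.7, -181.7, 470.7]
ee_rot: [-0.678, 0.735, 0.0, -0.0]
contact_force: [-0.0, 0.3, -0.6]
gripper_width: 85.4
grasp_force: 0.0
```

Call:
carry_out([
  [0, 0, 0],
  [0, 0, 0],
  [0, 0, 0],
], roll=[-5, -5, -5], claw=[0.085, 0.085, 0.085])

```text
clock: 13.48
position: [547.7, -181.8, 470.7]
ee_rot: [-0.707, 0.708, -0.0, 0.0]
contact_force: [-0.2, -0.6, -0.0]
gripper_width: 85.0
grasp_force: 0.0
```

Run:
```python
from h import *
np.set_printoptions(precision=2,suppress=True)
p,T=cam('wrist');s=read_state();print(s['position'],s['joints'])
M=R.from_quat(s['ee_rot']).as_matrix();print(M)
for t,z in (('gauge_centre',207),('bezel_zero',217),('pointer_tip',217),('crank_handle',227)):
      for q in place_of(p,t)[:2]: print(t,q['conf'],np.array(q['at']),atz(p,T,q['at'],z))
K=p['mtx'];v,u=np.mgrid[:480,:640];z=p['z_map'];X=np.stack([(u-K[0,2])/K[0,0]*z,-(v-K[1,2])/K[1,1]*z,-z],-1)@T[:3,:3].T+T[:3,3]
m=(np.hypot(X[...,0]-547,X[...,1]+181)<40)&(X[...,2]>210)&(X[...,2]<223)
print(cv2.minEnclosingCircle(X[m][:,:2].astype(np.float32)),X[m].mean(0))
print('shift',M.T@(np.array([547.8,-180.8,358])-s['position']))
```

```text
[ 547.68 -181.86  470.69] [-0.04  0.26 -0.   -0.   -1.3   0.04]
[[-0. -1. -0.]
 [-1.  0.  0.]
 [-0.  0. -1.]]
bezel_zero 0.82 [300.4 286.6] [ 560.64 -157.68  217.  ]
pointer_tip 0.62 [327.1 417.4] [542.63 -49.98 217.  ]
pointer_tip 0.51 [319.8 214. ] [ 547.9  -206.61  217.  ]
crank_handle 0.75 [327.4 416.8] [542.68 -60.2  227.  ]
((548.525146484375, -181.4084930419922), 33.51753616333008) [ 548.23 -183.63  216.38]
shift [ -1.06  -0.12 112.69]
```

Run:
```python
from h import *
np.set_printoptions(precision=2,suppress=True)
ps=[cam('wrist'),cam('top'),cam('scene')]
for p,T in ps:
    K=p['mtx'];v,u=np.mgrid[:480,:640];z=p['z_map'];X=np.stack([(u-K[0,2])/K[0,0]*z,-(v-K[1,2])/K[1,1]*z,-z],-1)@T[:3,:3].T+T[:3,3]
    m=(np.hypot(X[...,0]-540,X[...,1]+57)<25)&(X[...,2]>210)&(X[...,2]<256)&(z>0)
    q=X[m]; 
    if len(q)<5: continue
    print(len(q),q.min(0),q.max(0)); t=q[q[:,2]>247]
    if len(t): print('top',len(t),t.mean(0),np.percentile(t,[5,95],axis=0))
    for t in ('crank_axis','crank_handle'):
      for r in place_of(p,t)[:1]: print(t,r['conf'],r['at'],atz(p,T,r['at'],227))
p=ps[0][0];save(cv2.resize(p['img'][300:480,220:460],(800,600)),'w4.png')
```

```text
1018 [533.73 -66.76 210.09] [550.76 -56.27 249.04]
top 76 [543.46 -63.11 247.78] [[538.53 -65.17 247.07]
 [548.08 -60.81 248.65]]
crank_handle 0.93 [328.8, 417.5] [541.58 -59.74 227.  ]
69 [534.87 -64.19 211.2 ] [551.38 -46.48 254.57]
top 23 [543.06 -55.53 249.84] [[535.97 -62.72 247.56]
 [549.71 -50.17 253.8 ]]
crank_axis 0.75 [305.5, 228.6] [559.59 -10.29 227.  ]
crank_handle 0.42 [299.5, 218.6] [544.33 -47.22 227.  ]
```

View pics/w4.png

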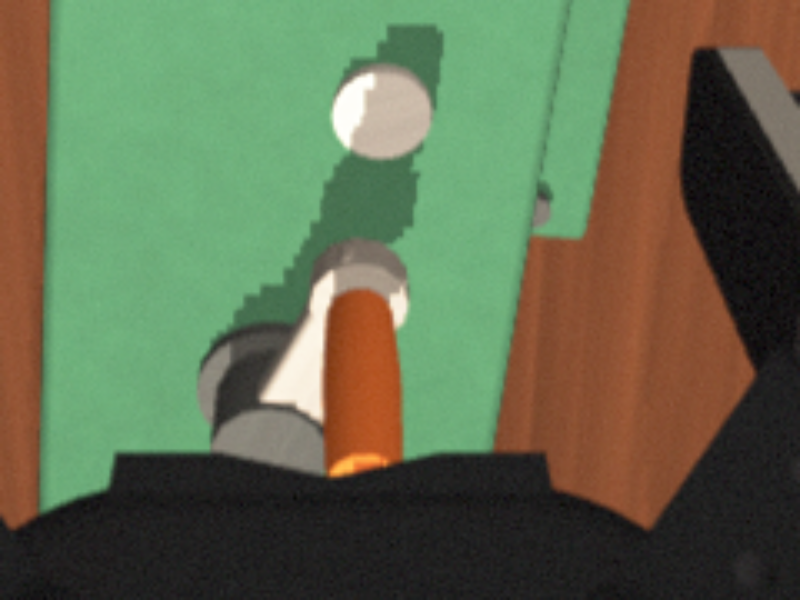

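Call:
carry_out([
  [-0.05, -0.029, 0],
  [-0.1, -0.029, 0],
  [-0.124, -0.029, 0],
  [-0.124, -0.029, 0],
  [-0.124, -0.029, 0.04],
  [-0.124, -0.029, 0.083],
  [-0.124, -0.029, 0.083],
], roll=[0, 0, 0, 0, 0, 0, 0], claw=[0, 0, 0, 0, 0, 0, 0])

```text
clock: 14.95
position: [575.9, -58.9, 384.5]
ee_rot: [-0.707, 0.708, 0.003, -0.003]
contact_force: [-0.1, -0.2, -0.2]
gripper_width: 0.0
grasp_force: 0.0
```

Call:
carry_out([
  [0, 0.004, 0],
  [0, 0.008, 0],
  [0, 0.011, 0],
  [0, 0.011, 0],
], roll=[0, 0, 0, 0], claw=[0, 0, 0, 0])

```text
clock: 15.45
position: [565.4, -58.0, 388.7]
ee_rot: [-0.707, 0.707, -0.0, 0.001]
contact_force: [-0.3, 0.4, 0.5]
gripper_width: 0.4
grasp_force: 0.0
```

No contact yet; continue in small steps.

Call:
carry_out([
  [0, 0.002, 0],
  [0, 0.004, 0],
  [0, 0.004, 0],
], roll=[0, 0, 0], claw=[0, 0, 0])

```text
clock: 15.82
position: [562.5, -57.8, 388.0]
ee_rot: [-0.707, 0.707, -0.001, 0.001]
contact_force: [4.4, 1.0, -1.6]
gripper_width: 0.0
grasp_force: 2.2
```

Call:
carry_out([
  [0, 0.002, 0],
  [0, 0.004, 0],
  [0, 0.004, 0],
], roll=[0, 0, 0], claw=[0, 0, 0])

```text
clock: 16.2
position: [560.6, -57.3, 388.2]
ee_rot: [0.707, -0.707, 0.004, -0.005]
contact_force: [12.0, 0.4, -5.6]
gripper_width: -0.1
grasp_force: 6.2
```

Call:
carry_out([
  [0, -0.018, 0],
  [0, -0.018, -0.05],
  [0, -0.018, -0.083],
  [0.05, 0.0, -0.083],
  [0.1, 0.01, -0.083],
  [0.1235, 0.01, -0.083],
  [0.1235, 0.01, -0.083],
  [0.1235, 0.01, -0.083],
], roll=[0, 0, 0, 0, 0, 0, 0, 0], claw=[0, 0, 0, 0.085, 0.085, 0.085, 0.085, 0.085])

```text
clock: 17.2
position: [547.5, -181.1, 470.4]
ee_rot: [-0.707, 0.707, 0.001, -0.0]
contact_force: [-0.0, -0.5, 1.4]
gripper_width: 84.8
grasp_force: 0.0
```

Run:
```python
from h import *
np.set_printoptions(precision=2,suppress=True)
p,T=cam('wrist');s=read_state();print(s['position'],s['joints'][5],s['gripper_width'])
M=R.from_quat(s['ee_rot']).as_matrix()
print('shift',M.T@(np.array([548.2,-181.2,358])-s['position']))
c=np.array([548,-181.3]);S=6;n=480
g=np.mgrid[:n,:n].astype(float);X=c[0]-(g[0]-n/2)/S;Y=c[1]-(g[1]-n/2)/S
K=p['mtx'];Q=(np.stack([X,Y,np.full_like(X,217)],-1)-T[:3,3])@T[:3,:3]
u=(K[0,0]*Q[...,0]/-Q[...,2]+K[0,2]).astype(np.float32);v=(K[1,1]*-Q[...,1]/-Q[...,2]+K[1,2]).astype(np.float32)
save(cv2.remap(p['img'],u,v,cv2.INTER_CUBIC),'d2.png')
```

```text
[ 547.59 -180.83  470.51] 0.038637059623907254 85.01759538237127
shift [  0.41  -0.74 112.51]
```

View pics/d2.png

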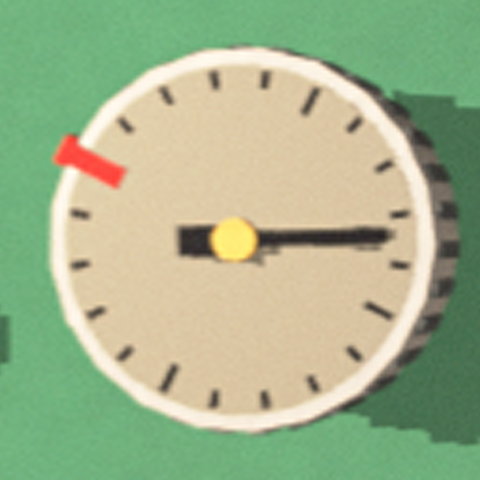

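Call:
carry_out([
  [0.0005, -0.0005, 0.05],
  [0.0005, -0.0005, 0.09],
  [0.0005, -0.0005, 0.112],
  [0.0005, -0.0005, 0.112],
  [0.0005, -0.0005, 0.112],
  [0.0005, -0.0005, 0.112],
  [0.0005, -0.0005, 0.112],
], roll=[0, 0, 0, 0, 0, 0, 0], claw=[0.085, 0.085, 0.085, 0.085, 0.06, 0.055, 0.055])

```text
clock: 18.12
position: [547.3, -181.7, 360.7]
ee_rot: [0.707, -0.707, -0.0, 0.0]
contact_force: [-4.8, 1.5, 5.3]
gripper_width: 64.2
grasp_force: 67.1
```

Call:
carry_out([
  [0, 0, 0],
  [0, 0, 0],
  [0, 0, 0],
  [0, 0, 0],
  [0, 0, 0],
  [0, 0, 0],
  [0, 0, 0],
  [0, 0, 0],
], roll=[10, 20, 30, 40, 50, 60, 70, 80], claw=[0.05, 0.05, 0.05, 0.05, 0.05, 0.05, 0.05, 0.05])

```text
clock: 19.12
position: [547.1, -181.5, 360.7]
ee_rot: [-0.084, 0.996, 0.0, -0.001]
contact_force: [-5.5, 3.5, 6.3]
gripper_width: 64.4
grasp_force: 67.4
```

Call:
carry_out([
  [0, 0, 0],
  [0, 0, 0],
  [0, 0, 0],
  [0, 0, 0],
  [0, 0, 0],
  [0, 0, 0],
  [0, 0, 0],
  [0, 0, 0],
], roll=[10, 20, 30, 40, 50, 60, 68, 71], claw=[0.05, 0.05, 0.05, 0.05, 0.05, 0.05, 0.05, 0.05])

```text
clock: 20.12
position: [547.2, -181.2, 360.7]
ee_rot: [0.509, 0.861, 0.0, -0.001]
contact_force: [-5.8, 4.0, 5.9]
gripper_width: 64.5
grasp_force: 67.4
```

Call:
carry_out([
  [0, 0, 0],
  [0, 0, 0],
  [0, 0, 0],
  [0, 0, 0],
  [0, 0, -0.05],
  [0, 0, -0.1],
  [0, 0, -0.112],
  [0, 0, -0.112],
], roll=[0, 0, 0, 0, 0, 0, 0, 0], claw=[0.05, 0.07, 0.085, 0.085, 0.085, 0.085, 0.085, 0.085])

```text
clock: 21.12
position: [548.1, -182.0, 471.3]
ee_rot: [0.508, 0.861, 0.001, 0.001]
contact_force: [-0.8, -0.1, -0.1]
gripper_width: 84.8
grasp_force: 0.0
```

Run:
```python
from h import *
np.set_printoptions(precision=2,suppress=True)
cam('wrist');cam('wrist');p,T=cam('wrist');s=read_state();print(s['clock'],s['position'],s['joints'][5],s['gripper_width'])
for t,z in (('bezel_zero',217),('pointer_tip',217),('crank_handle',227)):
      for q in place_of(p,t)[:2]: print(t,q['conf'],np.array(q['at']),atz(p,T,q['at'],z))
c=np.array([548,-181.3]);S=6;n=480
g=np.mgrid[:n,:n].astype(float);X=c[0]-(g[0]-n/2)/S;Y=c[1]-(g[1]-n/2)/S
K=p['mtx'];Q=(np.stack([X,Y,np.full_like(X,217)],-1)-T[:3,3])@T[:3,:3]
u=(K[0,0]*Q[...,0]/-Q[...,2]+K[0,2]).astype(np.float32);v=(K[1,1]*-Q[...,1]/-Q[...,2]+K[1,2]).astype(np.float32)
save(cv2.remap(p['img'],u,v,cv2.INTER_CUBIC),'d3.png')
```

```text
21.275 [ 548.03 -181.93  468.73] -2.5956631923406706 84.38938662827266
bezel_zero 0.89 [302.1 284.8] [ 549.36 -206.04  217.  ]
pointer_tip 0.89 [303.4 286.7] [ 550.74 -206.83  217.  ]
crank_handle 0.9 [426.7  50.8] [541.31 -56.14 227.  ]
```

View pics/d3.png

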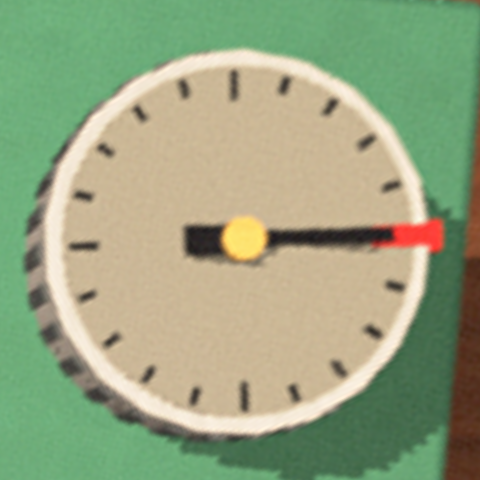

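```bash
python3 -c "
from bench import *
print(job_done())"
```

```text
the job is handed in; nothing more can be done
None
```

I wound the crank clockwise to its stop and turned the gauge's bezel until its red zero mark lined up with the hand's tip. I raised the arm clear and handed the job in at about 21 s; no verdict came back. The last wrist picture shows the mark about 1–2 mm from the tip, and I saw no loose thing disturbed.

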